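# Clear the level off the valve and hold its bonnet ready for the gasket

### The arm

A 6-joint arm with a two-finger parallel gripper is mounted at the origin on the work surface. World frame = base frame: x ahead of the robot, y to its left, z up, the work surface at z = 0. Lengths are in m, angles in rad, forces in N, time in s.
With the tool pointing down it reaches from about 0.425 to 0.95 m from the base axis. Payload 3.5 kg.
Tool frame: the origin (TCP) lies between the finger pads; the fingertips stand 22 mm ahead of it and the grasp point (between the pads) lies 3 mm ahead of it (ctrl.nose_length is the z of the fingertips in the tool frame, in m); z points along the fingers, y is the line along which they close (so a half turn about z gives the same grasp; the last joint's range is limited). The gripper opens to 85 mm and grips with 20 to 120 N. Pads are 22 mm wide; open, the fingers measure 114 mm over their backs; the gripper's body (76 mm by 85 mm) begins 54 mm behind the grasp point. The pads swing forward as they close: fully open they stand 13 mm farther back than shut.
Start: joints at [1.128, 0.286, 1.577, -0, 1.279, -0.15], TCP at [0.195, 0.646, 0.253] pointing down, gripper open.
Joint ranges: [-2.77, 2.77], [-0.9, 2.22], [0.21, 2.48], [-1.53, 4.67], [0.24, 2.81], [-2.84, 2.84]. Speed limits (rad/s): [2.79, 2.79, 3.14, 3.14, 3.14, 3.14].

### API

Orientations are given as a unit quaternion [x, y, z, w].
In Python, from plant import ctrl gives the robot as it stands. The module is installed in compiled form; this text tells all that it offers.
- The arm moves only by the tool send_rows, never from a script. Its argument "rows" is text: rows parted by semicolons, each of 7 numbers parted by spaces: the turn, a rotation vector about the tool's x, y, z in parts of the range, where 1.0 means 120 degrees, then the shift along the tool's x, y, z in a scale on which 1.0 is 60 cm, then the opening, from -1 (shut) to 1 (fully open). A call has 1 to 8 rows; each row is the pose to reach, as a shift and turn from the pose commanded when the call began, along the tool's axes at that moment; what a row does not reach only later rows make up. A row lasts 1/8 s, in which the tool goes at most 62.5 mm and 10.7 degrees, less where a joint would pass 70% of its speed; a pose out of reach is approached as far as the arm can. Shift and turn numbers lie between -1 and 1, and a call with a number outside is refused. A call with a gripper value outside its range is refused whole. The fingers move at their own pace and stop on an object; "grip_force" is the grip in N (left out, the last holds). Time passes only in rows, so rows that repeat a pose let the fingers close. It gives the time, the measured TCP pose, the force, the opening and the grip force at its end, in the units of the state.
- ctrl.get_state(): the state, without advancing time (a new reading comes with each control period).
- ctrl.read_camera(name): name is "side" or "top"; returns a dict with "color" (480x640x3 uint8, red, green, blue), "fx", "fy", "cx", "cy" (pixels), "extrinsics" (4x4, takes a point from world to camera coordinates). Camera axes: x right, y down, z forward; pixel columns grow to the right and rows downward; lengths in m; the calibration is good to about 2 mm. A picture is of the moment at which its call begins. There is no depth.
- ctrl.sign_off(): hands the job in; it is judged then, once.
Trained networks look in a picture, given as the dict that the camera call returned (one of the last four; its "shot" number tells which), for a name from the list of things; names that differ only in an ending like _2 or _b are one class to them, and where a whole thing is asked for, a point or a joint stands for the part that bears it (a point fixed in the world has none). Each returns a list of dicts, best first, with "p" (0 to 1); they miss things now and then, are a little off and sometimes report something else, mostly with a low value. They report only what shows in the picture. A call takes as long as a camera call. They do not tell look-alikes from the thing itself.
- ctrl.look_for(picture, target): "position" ([x, y, z] in m, in the coordinates of the camera as it stood for that picture, good to about 4 mm: the middle of the surface that is visible of it).
The state is a dict: "time": time; "qpos": joint angles; "dq": joint speeds; "joint_efforts": joint torques, N m; "eef_pos": TCP position; "tcp_rot": TCP orientation; "contact_force": force on the tool from outside, world axes, zero at the start; "wrist_torque": the same for the moment, N m; "opening": opening from 0.0 (shut) to 1.0 (fully open); "finger_force": force on a finger pad.
Only numpy, scipy, OpenCV 4.12 (cv2) and the standard library are available. Lean on these libraries where they do the work, as an engineer would, in place of code of your own. Each camera call takes 0.05 s, during which the arm holds its last target. There are 200 camera calls.

### The job

The valve body in the vice is level now, so lift the spirit level off it and lower it on edge, without dropping it, fully home into the wide slot of the dark wooden tool rack. Then pick the bonnet up by its handwheel from the wooden block, carry it across over the pipework and hold it upright about 1 cm above the tips of the four studs on the valve body, centred, with its bolt holes lined up with the studs and touching nothing, so that I can slip the gasket in: finish while still holding it there. Do not bump the pipework or touch the valve with the bonnet, and leave the spanner, tape, coupling and gasket where they are.

Things in the scene. Friction and masses are not known exactly. Their poses are not given: they have to be found in the camera images.
- valve: Dark steel valve body in a red vice, one fixed piece, 180 mm (x) by 130 mm (y), vice screw 135 mm out to -x. Origin on the bench under the valve's opening, z up, pipe axis along y. On top an 84 mm square flange, sides along x and y, 40 mm opening; its upper face is 120 mm above the bench. Valve and block may swap sides of the bench
- stud_tips (a point): Point on the valve's vertical axis at the height of the stud tips, 142 mm above the bench; axes as valve. The four 8 mm studs stand on the valve's flange at x, y = +-29 mm and rise 22 mm above its upper face
- bonnet: Upper part of the valve, loose, 0.55 to 0.85 kg. Origin: centre of the underside of its 84 mm square, 12 mm thick flange, z up, sides along x and y; four 11 mm bolt holes at x, y = +-29 mm, so it fits at any quarter turn. A 26 mm plug hangs 18 mm below the flange. A neck up to 46 mm across carries a round red handwheel; 88 mm from origin to the top
- handwheel (a point): Centre of the bonnet's handwheel, 74 mm above the bonnet's origin on its axis. Solid wheel, 60 mm in diameter, rim 10 mm high (69 to 79 mm above the origin), hub and stem end up to 9 mm above the rim. It does not turn on the bonnet. Grip it across its diameter from above, in any direction
- block: Hardwood assembly block, fixed, 120 x 120 x 45 mm, origin at the centre of its underside; the bonnet's flange lies on its top with the plug in a 46 mm bored hole 32 mm deep at the centre
- level: Aluminium torpedo spirit level, loose, 0.24 kg: 200 mm long (its y), 22 mm thick (its x), 48 mm high (z). Origin at the centre of its lower edge. It starts standing on edge across the valve's sealing face, along the pipe axis, between the studs
- rack: Dark wooden tool rack, fixed, 100 (x) x 130 (y) x 36 mm high, origin at the centre of its underside. Two slots open at both ends run along y: the wide one for the level, 27 mm wide, centred on x = 0; the other, 8 mm wide at x = -34 mm, stays empty. Slot floors 12 mm above the bench (24 mm deep): a level fully home stands 24 mm out of the slot and sticks out at both ends
- slot (a point): Centre of the floor of the rack's wide slot, 12 mm above the bench; slot along y
- pipework: Practice pipework fixed on a board in the middle of the bench: 220 mm long (x), 70 mm wide board, a 22 mm copper pipe along x with its top 95 mm high, and at the centre a tee with a stub straight up to 136 mm. Origin at the centre of its underside
- spanner: Steel spanner 160 mm long, lying on the bench, to be left alone; origin near its middle
- gasket: Thin dark ring gasket, 58 mm outside, 3 mm thick, lying on the bench at the side, to be left alone; origin at the centre of its underside
- tape: White spool of thread tape, 52 mm across, 16 mm high, lying on the bench at the side, to be left alone; origin at the centre of its underside
- coupling: Brass pipe coupling standing on the bench, 40 mm across, 42 mm high, to be left alone; origin at the centre of its underside
Not all that is in view belongs to the job. There is more than one size of the valve; the one meant has the size given above. There is more than one size of the level; the job needs the largest.

How it is judged:
On the way, in this order (a step that is already met when the one before it is completed fails the run):
1. the level stands fully home in the rack's wide slot and is let go (x of level in the frame of slot between -0.006 and 0.006 m and y of level in the frame of slot between -0.04 and 0.04 m and z of level in the frame of slot below 0.004 m and angle between level's own z axis and vertical below 0.25 rad and angle between the y axis of level and the y axis of rack, either way round below 0.12 rad and contact force between level and the fingers below 0.1 N), for 0.2 s.
2. the bonnet is lifted off the block (height (world z) of bonnet above 0.09 m and contact force between bonnet and the fingers above 2 N), for 0.1 s.
At the end, for the whole second after the job is handed in: Fingers hold the bonnet still, upright (0.1 rad), flange 3 to 20 mm above the stud tips, within 7 mm of the valve's axis, square to its flange (0.1 rad, any quarter turn), touching nothing else; the level is let go, upright, within 4 mm of the wide slot's floor and 40 mm of its middle lengthwise (all of step 1 and horizontal distance between bonnet and stud_tips below 0.007 m and z of bonnet in the frame of stud_tips between 0.003 and 0.02 m and angle between bonnet's own z axis and vertical below 0.1 rad and (angle between the x axis of bonnet and the x axis of valve, either way round below 0.1 rad or angle between the x axis of bonnet and the y axis of valve, either way round below 0.1 rad) and contact force between bonnet and the fingers above 2 N and contact force between bonnet and valve below 0.1 N and contact force between bonnet and level below 0.1 N and linear speed of each of bonnet, level below 0.03 m/s and angular speed of bonnet below 0.3 rad/s); the arm keeps its last pose, push and grip.
It fails at once if the pipework is bumped (contact force between pipework and anything else above 1 N).
It fails at once if the bonnet touches the valve body, its studs or the vice (contact force between bonnet and valve above 0.5 N).
It fails at once if the level is dropped or thrown (contact force between level and the fingers below 0.1 N and linear speed of level above 0.5 m/s).
It fails at once if the spanner, tape, coupling or gasket is moved (distance of any of spanner, tape, coupling, gasket from where it was at the start of the episode above 0.02 m).
It also fails if it takes over 64 s, if anything falls off the work surface, if the arm or the gripper's body presses on something with over 40 N, if the wrist force passes 120 N, or if a joint passes its speed limit or range.

## Working session

There is one attempt and no reset: what is moved stays moved. The work goes in short steps, Python scripts to look and compute and a tool call to move; the robot and the scene stay as the last step left them, time stands still between calls to the robot, and variables do not carry over. Pictures are saved under pics/ and viewed, at most 10 in all, crops included, and the job is handed in when it is done.

Besides the shell and the picture viewer there is one more tool, called after "Emit:" as a command line: name --argument value ..., lists and objects as JSON in quotes. send_rows: Moves the arm, as the interface text tells. Its arguments: {"type":"object","properties":{"rows":{"type":"string"},"grip_force":{"type":"number"}},"required":["rows"]}

```bash
mkdir -p pics
cat > h.py <<'E'
import numpy as np, cv2
from plant import ctrl
from scipy.spatial.transform import Rotation as R
def snap(n,fn=None):
    p=ctrl.read_camera(n)
    if fn: cv2.imwrite('pics/'+fn,p['color'][:,:,::-1])
    return p
def w(p,c): # cam->world
    E=np.array(p['extrinsics']); return E[:3,:3].T@(np.array(c)-E[:3,3])
def proj(p,X):
    E=np.array(p['extrinsics']); c=E[:3,:3]@np.array(X)+E[:3,3]
    return np.array([p['fx']*c[0]/c[2]+p['cx'],p['fy']*c[1]/c[2]+p['cy']])
def ray(p,uv):
    E=np.array(p['extrinsics']); d=E[:3,:3].T@np.array([(uv[0]-p['cx'])/p['fx'],(uv[1]-p['cy'])/p['fy'],1]); return -E[:3,:3].T@E[:3,3],d/np.linalg.norm(d)
def atz(p,uv,z):
    o,d=ray(p,uv); return o+d*(z-o[2])/d[2]
def tri(p1,u1,p2,u2):
    A=np.zeros((3,3));b=np.zeros(3);rs=[ray(p1,u1),ray(p2,u2)]
    for o,d in rs:
        P=np.eye(3)-np.outer(d,d);A+=P;b+=P@o
    X=np.linalg.solve(A,b); return X,[np.linalg.norm(np.cross(X-o,d)) for o,d in rs]
E
python3 - <<'E'
from h import *
np.set_printoptions(precision=3,suppress=True)
for n in ['top','side']:
    p=snap(n,n+'1.png'); E=np.array(p['extrinsics']); print(n,p['fx'],p['fy'],p['cx'],p['cy'],-E[:3,:3].T@E[:3,3]); print(E[:3,:3])
    for t in ['valve','bonnet','handwheel','block','level','rack','pipework','spanner','gasket','tape','coupling']:
        for r in ctrl.look_for(p,t)[:4]:
            X=w(p,r['position']); print(t,round(r['p'],2),X,proj(p,X).round())
s=ctrl.get_state(); print(s['time'],s['eef_pos'],s['tcp_rot'],R.from_quat(s['tcp_rot']).as_matrix())
E
```

```text
top 609.1167690231356 609.1167690231356 321.6131497781376 245.0221323382969 [ 0.497 -0.083  1.661]
[[ 0.028 -0.999 -0.019]
 [-0.998 -0.027 -0.06 ]
 [ 0.059  0.021 -0.998]]
valve 0.66 [ 0.29  -0.363  0.054] [439. 364.]
valve 0.63 [ 0.486 -0.195  0.074] [377. 287.]
valve 0.61 [ 0.816 -0.221  0.057] [389. 163.]
bonnet 0.86 [0.456 0.252 0.057] [206. 293.]
handwheel 0.6 [0.457 0.253 0.061] [206. 293.]
block 0.85 [0.454 0.235 0.05 ] [213. 294.]
block 0.33 [0.453 0.25  0.058] [207. 295.]
level 0.96 [ 0.854 -0.027  0.032] [317. 149.]
level 0.79 [ 0.472 -0.197  0.17 ] [380. 293.]
level 0.7 [ 0.339 -0.545  0.034] [507. 347.]
rack 0.97 [ 0.654 -0.022  0.038] [312. 222.]
pipework 0.71 [0.433 0.008 0.011] [299. 304.]
spanner 0.69 [0.642 0.326 0.01 ] [185. 224.]
gasket 0.71 [ 0.444 -0.413  0.004] [455. 304.]
tape 0.62 [0.471 0.407 0.02 ] [152. 286.]
coupling 0.71 [ 0.624 -0.295  0.043] [415. 236.]
side 454.5738969637537 454.5738969637537 314.88607139889723 239.22368802042652 [ 0.003 -0.922  0.776]
[[ 0.836 -0.548  0.014]
 [-0.289 -0.462 -0.839]
 [ 0.466  0.697 -0.545]]
valve 0.95 [ 0.27  -0.385  0.05 ] [273. 383.]
valve 0.91 [ 0.811 -0.247  0.059] [423. 260.]
valve 0.59 [ 0.44  -0.23   0.059] [305. 305.]
valve 0.43 [ 0.655 -0.036  0.032] [332. 248.]
bonnet 0.89 [0.448 0.244 0.06 ] [225. 218.]
handwheel 0.62 [0.45  0.243 0.056] [226. 219.]
block 0.89 [0.432 0.206 0.041] [226. 230.]
level 0.93 [ 0.329 -0.554  0.026] [348. 443.]
level 0.59 [ 0.466 -0.224  0.159] [313. 266.]
level 0.49 [ 0.845 -0.043  0.024] [383. 233.]
rack 0.69 [ 0.656 -0.039  0.029] [332. 249.]
pipework 0.77 [0.42  0.003 0.012] [254. 273.]
pipework 0.44 [ 0.441 -0.223  0.06 ] [303. 303.]
spanner 0.53 [0.641 0.32  0.003] [270. 208.]
gasket 0.49 [ 0.439 -0.415  0.005] [350. 373.]
coupling 0.67 [ 0.616 -0.31   0.035] [383. 305.]
1.2 [0.195 0.646 0.253] [ 0.146  0.989 -0.    -0.   ] [[-0.957  0.289 -0.   ]
 [ 0.289  0.957 -0.   ]
 [ 0.    -0.    -1.   ]]
```

Run:
```python
import cv2
t=cv2.imread('pics/top1.png'); s=cv2.imread('pics/side1.png')
cv2.imwrite('pics/topc.png',cv2.resize(t[120:400,130:530],None,fx=2,fy=2,interpolation=cv2.INTER_CUBIC))
```

```text
(no output)
```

View pics/topc.png

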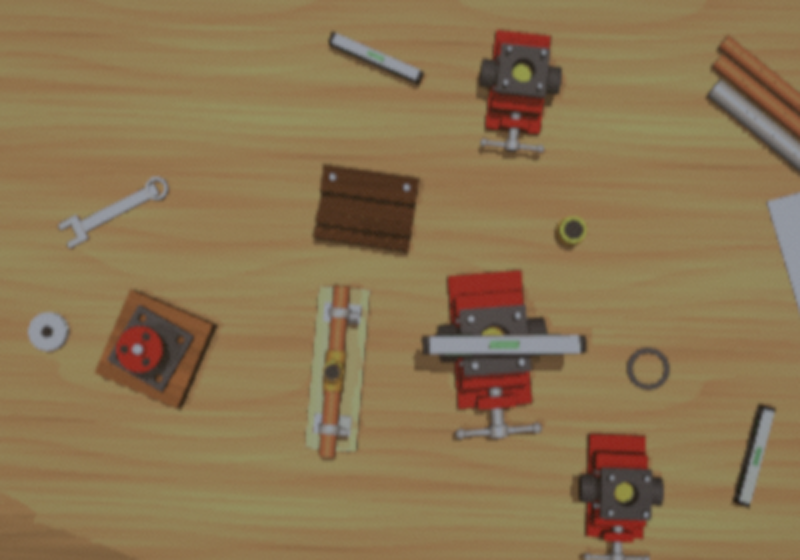

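View pics/side1.png

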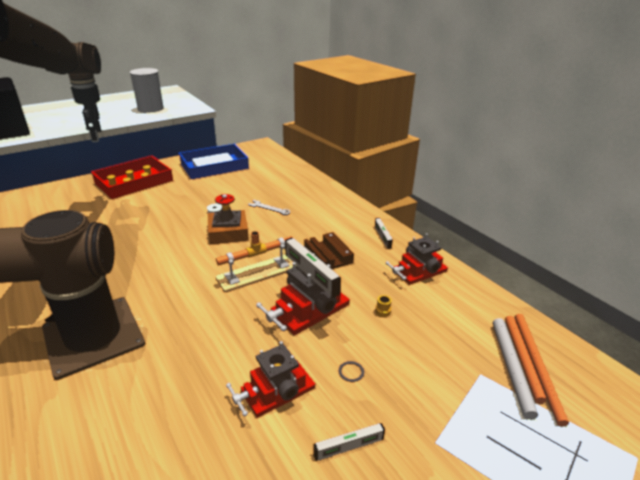

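The top crop (2x from (130,120)) shows three valves, at (493,340), (521,72) and (624,490). The largest, in the middle, has the level on it and is the one meant. The levels are at (505,345) on the valve, (375,58) and (755,455); the longest is the one on the valve. The rack is at (367,208), the bonnet at (140,348) and the pipework at (335,370). I'll zoom in next.

Run:
```python
import cv2,numpy as np
t=cv2.imread('pics/top1.png'); s=cv2.imread('pics/side1.png')
def c(im,u,v,ww,hh,f): return cv2.resize(im[v:v+hh,u:u+ww],None,fx=f,fy=f,interpolation=cv2.INTER_CUBIC)
a=c(t,280,195,66,50,6); b=c(t,335,250,100,75,4); d=c(t,172,258,70,70,4); e=c(s,295,220,66,50,6)
m=np.zeros((600,800,3),np.uint8)
m[:300,:396]=a; m[:300,400:800]=b; m[300:580,:280]=d; m[300:600,400:796]=e
cv2.imwrite('pics/mos.png',m)
```

```text
(no output)
```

View pics/mos.png

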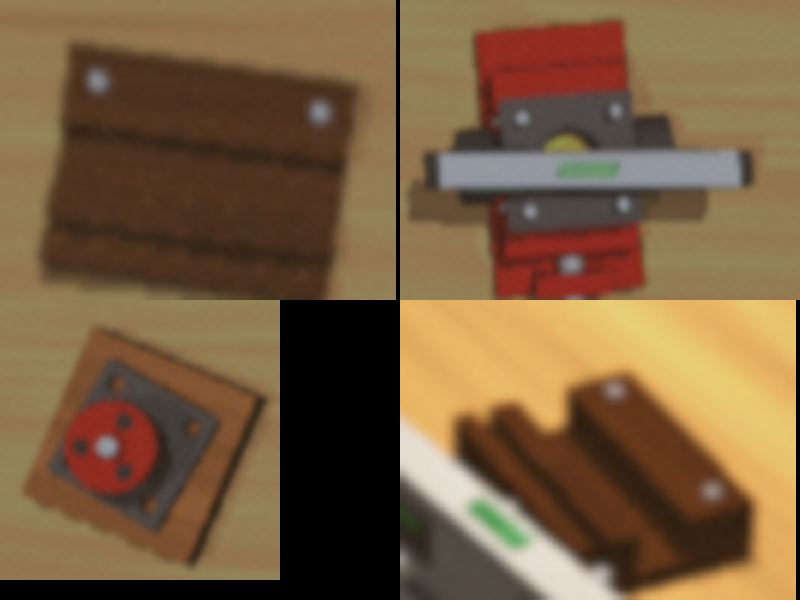

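```bash
cat > m.py <<'E'
from h import *
from scipy.optimize import least_squares
np.set_printoptions(precision=4,suppress=True)
T=snap('top'); S=snap('side')
def pt(px,py,u0,v0,ox,oy,f): return np.array([u0+(px-ox+.5)/f-.5, v0+(py-oy+.5)/f-.5])
A=lambda x,y:pt(x,y,280,195,0,0,6)
B=lambda x,y:pt(x,y,335,250,400,0,4)
D=lambda x,y:pt(x,y,172,258,0,300,4)
Es=lambda x,y:pt(x,y,295,220,400,300,6)
def fit(obs,x0,free_z=True):
    def M(q): 
        c,s=np.cos(q[2]),np.sin(q[2])
        return lambda X: np.array([q[0]+c*X[0]-s*X[1],q[1]+s*X[0]+c*X[1],X[2]+(q[3] if free_z else 0)])
    f=lambda q: np.concatenate([proj(p,M(q)(X))-u for p,u,X in obs])
    r=least_squares(f,x0,loss='soft_l1'); print(r.x, 'res px',f(r.x).reshape(-1,2).round(1).tolist()); return r.x
E
python3 - <<'E'
from m import *
print('rack');h=.036
fit([(T,A(70,43),(.05,.065,h)),(T,A(355,87),(.05,-.065,h)),(T,A(42,280),(-.05,.065,h)),
 (S,Es(570,388),(.0135,.065,h)),(S,Es(630,375),(.05,.065,h)),(S,Es(748,512),(.05,-.065,h)),(S,Es(690,535),(.0135,-.065,h))],[.654,-.02,-.1,0])
print('level')
fit([(T,B(427,153),(.011,.1,.048)),(T,B(425,187),(-.011,.1,.048)),(T,B(751,150),(.011,-.1,.048)),(T,B(750,187),(-.011,-.1,.048)),(S,np.array([287.5,239]),(0,.1,.048)),(S,np.array([339,277]),(0,-.1,.048))],[.47,-.2,0,.12])
print('studs')
fit([(T,B(522,118),(.029,.029,.142)),(T,B(616,111),(.029,-.029,.142)),(T,B(530,211),(-.029,.029,.142)),(T,B(624,204),(-.029,-.029,.142))],[.48,-.2,0],False)
print('bonnet flange top z.057')
a=.042
fit([(T,D(112,360),(a,a,.057)),(T,D(217,422),(a,-a,.057)),(T,D(160,528),(-a,-a,.057)),(T,D(50,465),(-a,a,.057))],[.45,.25,-.5],False)
c=[]
for p,bx in ((T,(170,255,220,300)),(S,(205,190,245,225))):
    im=p['color'].astype(int); m=((im[...,0]>110)&(im[...,1]<70)&(im[...,2]<70)).astype(np.uint8)
    mm=np.zeros_like(m); mm[bx[1]:bx[3],bx[0]:bx[2]]=m[bx[1]:bx[3],bx[0]:bx[2]]
    (x,y),ax,an=cv2.fitEllipse(cv2.convexHull(np.argwhere(mm)[:,::-1].astype(np.int32))); print((x,y),ax); c.append((x,y))
print('wheel',tri(T,c[0],S,c[1]))
E
```

```text
rack
[ 0.6502 -0.0231 -0.1218 -0.0055] res px [[0.4, 0.3], [0.7, 0.0], [-0.5, -2.6], [-1.2, 1.1], [-0.6, 0.6], [1.1, -0.4], [-0.4, -1.1]]
level
[ 0.4755 -0.2013  0.0425  0.12  ] res px [[-0.7, -0.1], [-0.1, 0.5], [0.3, -0.5], [0.8, -0.7], [0.2, -1.5], [-1.3, 1.7]]
studs
[ 0.4795 -0.1937  0.1054] res px [[0.1, -0.0], [-0.1, -0.1], [0.0, 0.1], [-0.1, 0.0]]
bonnet flange top z.057
[ 0.456   0.2536 -0.4867] res px [[0.0, -0.8], [1.2, -0.6], [-0.5, 0.7], [-0.4, 0.7]]
(198.95257568359375, 293.78363037109375) (21.86692237854004, 22.7716007232666)
(224.21994018554688, 199.2748565673828) (9.146916389465332, 17.646297454833984)
wheel (array([0.4562, 0.2577, 0.1164]), [np.float64(0.0003191827403555047), np.float64(0.00031918274035554623)])
```

Run:
```python
from m import *
h=.036
o=[(T,A(70,43),(.05,.065,h)),(T,A(355,87),(.05,-.065,h)),(T,A(42,281),(-.05,.065,.0)),
(T,A(68,128),(.0135,.065,.026)),(T,A(343,166),(.0135,-.065,.026)),(T,A(50,229),(-.034,.065,.034)),(T,A(331,262),(-.034,-.065,.034))]
s=[ (S,Es(570,388),(.0135,.065,h)),(S,Es(630,375),(.05,.065,h)),(S,Es(748,512),(.05,-.065,h)),(S,Es(690,535),(.0135,-.065,h))]
fit(o,[.654,-.02,-.1],False)
fit(s,[.654,-.02,-.1],False)
fit(o+s,[.654,-.02,-.1,0])
fit(o+s,[.654,-.02,-.1],False)
```

```text
[ 0.6503 -0.023  -0.105 ] res px [[-0.1, 0.4], [0.4, -0.7], [0.5, -1.6], [-1.3, 0.0], [0.6, -0.1], [-1.0, 0.3], [0.3, 1.2]]
[ 0.6463 -0.0288 -0.1584] res px [[-0.4, 0.7], [0.4, 0.3], [0.9, -0.1], [-0.9, -1.0]]
[ 0.651  -0.0229 -0.1168 -0.0062] res px [[0.3, 0.2], [0.5, -0.4], [0.5, -2.0], [-1.1, -0.3], [0.5, 0.2], [-0.9, -0.1], [0.0, 1.3], [-1.1, 1.2], [-0.6, 0.6], [1.3, -0.4], [-0.1, -1.1]]
[ 0.6499 -0.0239 -0.1201] res px [[0.6, 0.2], [0.9, -0.1], [0.6, -1.8], [-0.9, -0.2], [0.9, 0.5], [-0.8, 0.1], [0.4, 1.7], [-1.1, -0.3], [-0.5, -0.8], [1.3, -1.8], [-0.2, -2.5]]
```

```bash
cat > go.py <<'E'
import sys
from h import *
np.set_printoptions(precision=4,suppress=True)
# args: x y z toolYangleDeg (world direction of tool y, mod 180)
def plan(x,y,z,a,M=None,P=None):
    s=ctrl.get_state(); M=R.from_quat(s['tcp_rot']).as_matrix() if M is None else M; P=s['eef_pos'] if P is None else P
    a=np.radians(a); ty=np.array([np.cos(a),np.sin(a),0])
    if ty@M[:,1]<0: ty=-ty
    G=np.c_[np.cross(ty,[0,0,-1]),ty,[0,0,-1]]
    print('turn',np.degrees(R.from_matrix(M.T@G).as_rotvec()).round(2),'shift',((M.T@(np.array([x,y,z])-P))*1000).round(1))
    return G,np.array([x,y,z])
if __name__=='__main__':
    v=[float(t) for t in sys.argv[1:]]; M=P=None
    for i in range(0,len(v),4): M,P=plan(*v[i:i+4],M,P)
E
python3 go.py .5 .25 .28 2.4 .4755 -.2013 .25 2.4 .4755 -.2013 .17 2.4
```

```text
turn [-0.   -0.   70.82] shift [-406.6 -291.3  -26.7]
turn [0. 0. 0.] shift [-449.9  -43.4   30. ]
turn [0. 0. 0.] shift [ 0.  0. 80.]
```

The rows are not in the units I measure in: shifts go in shares of 60 cm and turns go in shares of 120 degrees. I convert before sending: -406 mm / 600 = -0.6767, -291 mm / 600 = -0.485, 71 degrees / 120 = 0.5917.

Emit:
send_rows --rows "0 0 0.075 -0.0833 -0.06 -0.045 0.2; 0 0 0.15 -0.1667 -0.12 -0.045 0.2; 0 0 0.2333 -0.25 -0.18 -0.045 0.2; 0 0 0.3083 -0.3333 -0.24 -0.045 0.2; 0 0 0.3917 -0.4167 -0.3 -0.045 0.2; 0 0 0.4667 -0.5083 -0.3633 -0.045 0.2; 0 0 0.55 -0.5933 -0.425 -0.045 0.2; 0 0 0.5917 -0.6767 -0.485 -0.045 0.2" --grip_force 50

```text
time: 2.4
eef_pos: [0.4976, 0.2525, 0.2807]
tcp_rot: [0.694, 0.72, 0.0, 0.0]
contact_force: [0.2, -0.1, 0.7]
opening: 0.599
finger_force: 0.0
```

```bash
python3 go.py .4755 -.2013 .25 2.4 .4755 -.2013 .17 2.4; python3 -c "
from h import *;s=ctrl.get_state();print(s['opening'],s['qpos'],s['eef_pos'])"
```

```text
turn [ 0.05 -0.02 -0.37] shift [-452.8  -38.2   30.5]
turn [0. 0. 0.] shift [ 0.  0. 80.]
0.5993269028103484 [2.87783926e-01 7.18241570e-03 1.83860673e+00 1.30317108e-04
 1.29478172e+00 2.52316689e-01] [0.49759383 0.25254543 0.28070603]
```

Converted, -450 mm / 600 = -0.75, -420 mm / 600 = -0.7.

Emit:
send_rows --rows "0 0 0 -0.1 -0.01 0.0167 0.2; 0 0 0 -0.2 -0.02 0.0333 0.2; 0 0 0 -0.3 -0.03 0.05 0.2; 0 0 0 -0.4 -0.04 0.05 0.2; 0 0 0 -0.5 -0.05 0.05 0.2; 0 0 0 -0.6 -0.06 0.05 0.2; 0 0 0 -0.7 -0.0683 0.05 0.2; 0 0 0 -0.75 -0.0717 0.05 0.2"

```text
time: 3.4
eef_pos: [0.4706, -0.1999, 0.2507]
tcp_rot: [0.694, 0.72, -0.0, 0.0]
contact_force: [0.1, 0.0, 0.5]
opening: 0.6
finger_force: 0.0
```

Emit:
send_rows --rows "0 0 0 0 0 0 0.2; 0 0 0 0 0 0 0.2"

```text
time: 3.65
eef_pos: [0.471, -0.1964, 0.2503]
tcp_rot: [0.693, 0.721, 0.0, -0.0]
contact_force: [-0.4, -0.0, -0.6]
opening: 0.608
finger_force: 0.0
```

```bash
python3 go.py .4755 -.2013 .17 2.4
python3 - <<'E'
from h import *
a=snap('top')['color'][250:330,340:420,::-1]; b=snap('side')['color'][190:290,265:365,::-1]
cv2.imwrite('pics/hov.png',np.hstack([cv2.resize(a,(400,400)),cv2.resize(b,(400,400))]))
E
```

```text
turn [-0.01 -0.04 -0.17] shift [-5.1  4.3 80.2]
```

View pics/hov.png

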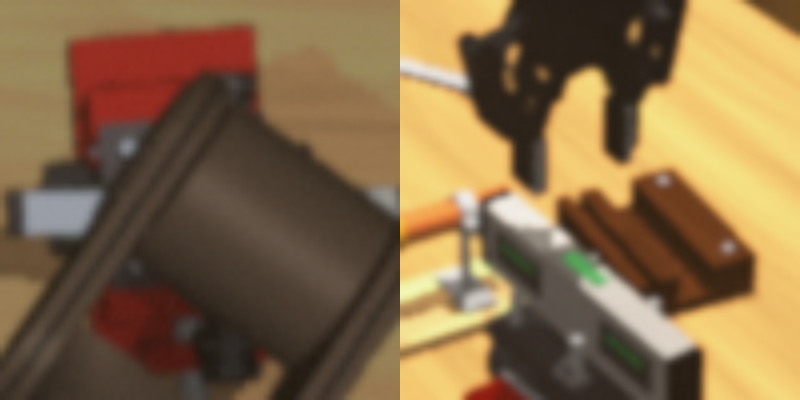

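The left half shows the gripper over the level. The right half shows the fingers straddling the level's line, at about (530,185) and (622,155). I'll correct the offset and descend.

Emit:
send_rows --rows "0 0 0 -0.0083 0.0067 0.0167 0.2; 0 0 0 -0.0083 0.0067 0.0667 0.2; 0 0 0 -0.0083 0.0067 0.1 0.2; 0 0 0 -0.0083 0.0067 0.1167 0.2; 0 0 0 -0.0083 0.0067 0.1267 0.2; 0 0 0 -0.0083 0.0067 0.1333 0.2; 0 0 0 -0.0083 0.0067 0.1333 0.2"

```text
time: 4.62
eef_pos: [0.4755, -0.202, 0.1706]
tcp_rot: [0.693, 0.721, 0.0, 0.0]
contact_force: [0.4, 0.1, -0.4]
opening: 0.596
finger_force: 0.0
```

Emit:
send_rows --rows "0 0 0 0 0 0 -0.2; 0 0 0 0 0 0 -0.5; 0 0 0 0 0 0 -1; 0 0 0 0 0 0 -1; 0 0 0 0 0 0 -1; 0 0 0 0 0 0 -1; 0 0 0 0 0 0 -1; 0 0 0 0 0 0 -1"

```text
time: 5.62
eef_pos: [0.4755, -0.2021, 0.171]
tcp_rot: [0.693, 0.721, -0.0, 0.0]
contact_force: [-1.5, 0.2, 5.1]
opening: 0.244
finger_force: 50.6
```

Converted, -80 mm / 600 = -0.1333, -70 mm / 600 = -0.1167.

Emit:
send_rows --rows "0 0 0 0 0 -0.0083 -1; 0 0 0 0 0 -0.0333 -1; 0 0 0 0 0 -0.075 -1; 0 0 0 0 0 -0.1167 -1; 0 0 0 0 0 -0.1333 -1; 0 0 0 0 0 -0.1333 -1"

```text
time: 6.38
eef_pos: [0.4755, -0.202, 0.2509]
tcp_rot: [0.693, 0.721, 0.0, 0.001]
contact_force: [0.2, -0.3, -2.7]
opening: 0.245
finger_force: 49.7
```

```bash
python3 go.py .650 -.0235 .25 -6.1;  python3 - <<'E'
from h import *
print(ctrl.get_state()['opening'])
b=snap('side')['color'][160:310,245:395,::-1]
cv2.imwrite('pics/lift.png',cv2.resize(b,(600,600),interpolation=cv2.INTER_CUBIC))
E
```

```text
turn [0.07 0.04 8.32] shift [171.6 181.3   1. ]
0.24451517555273877
```

View pics/lift.png

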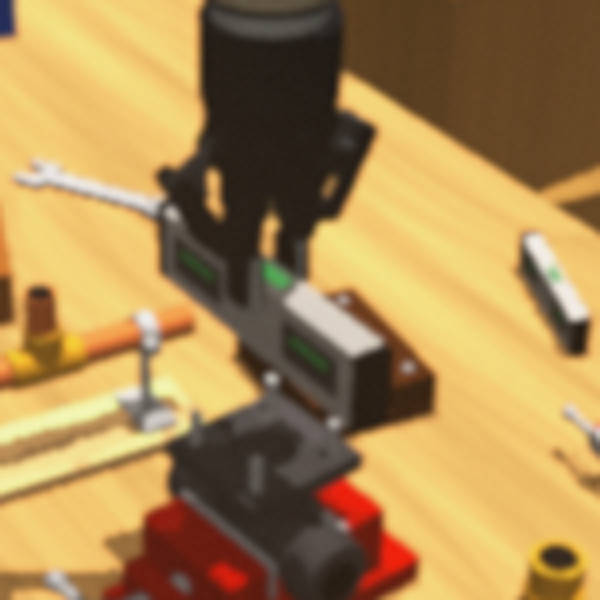

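The level is held horizontal at about (270,300), with its bottom clear of the studs. Now over to the rack.

Converted, 181 mm / 600 = 0.3017, 172 mm / 600 = 0.2867, 8.3 degrees / 120 = 0.0692.

Emit:
send_rows --rows "0 0 0.0083 0.0333 0.0333 0 -1; 0 0 0.0167 0.0833 0.0867 0 -1; 0 0 0.0333 0.1333 0.1417 0 -1; 0 0 0.05 0.1867 0.1967 0 -1; 0 0 0.0583 0.2367 0.25 0 -1; 0 0 0.0692 0.2733 0.2883 0 -1; 0 0 0.0692 0.2867 0.3017 0.0017 -1; 0 0 0.0692 0.2867 0.3017 0.0017 -1"

```text
time: 7.42
eef_pos: [0.6489, -0.0227, 0.2476]
tcp_rot: [0.743, 0.669, -0.001, -0.001]
contact_force: [0.3, -0.3, -3.0]
opening: 0.244
finger_force: 49.8
```

Converted, 143 mm / 600 = 0.2383, 120 mm / 600 = 0.2.

Emit:
send_rows --rows "0 0 0 0 0 0.0667 -1; 0 0 0 0 0 0.1333 -1; 0 0 0 0 0 0.2 -1; 0 0 0 0 0 0.2383 -1; 0 0 0 0 0 0.2383 -1;0 0 0 0 0 0.2383 -1"

```text
time: 8.18
eef_pos: [0.6499, -0.0239, 0.1077]
tcp_rot: [0.744, 0.668, 0.001, 0.001]
contact_force: [0.3, 0.1, -1.5]
opening: 0.245
finger_force: 49.7
```

```bash
python3 go.py .650 -.0235 .062 -6.1;  python3 - <<'E'
from h import *
b=snap('side','s2.png')['color'][205:280,275:375,::-1];c=snap('top','t2.png')['color'][190:250,265:365,::-1]
cv2.imwrite('pics/over.png',np.vstack([cv2.resize(b,(600,375),interpolation=cv2.INTER_CUBIC),cv2.resize(c,(600,225))]))
E
```

```text
turn [ 0.11  0.02 -0.02] shift [ 0.4 -0.1 45.7]
```

View pics/over.png

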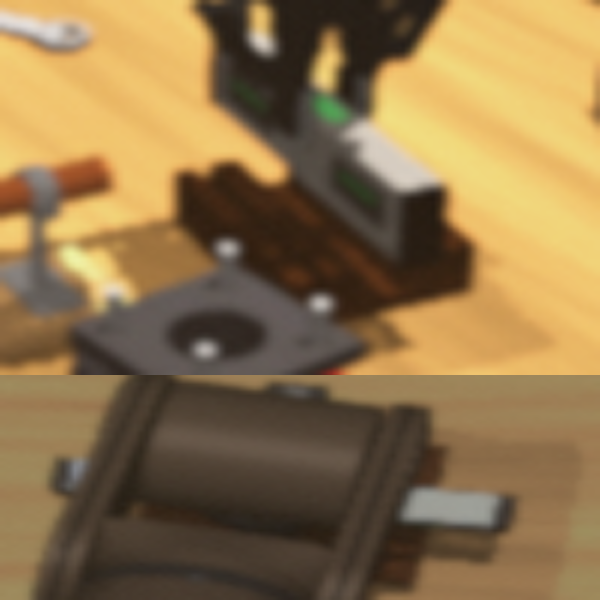

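The side view shows the level about 2 cm above the rack, along the slot, with its near end at (430,220). Now a slow descent, feeling for contact.

Converted, 26 mm / 600 = 0.0433, 24 mm / 600 = 0.04.

Emit:
send_rows --rows "0 0 0 0 0 0.0167 -1; 0 0 0 0 0 0.03 -1; 0 0 0 0 0 0.0333 -1; 0 0 0 0 0 0.0367 -1; 0 0 0 0 0 0.04 -1; 0 0 0 0 0 0.0433 -1;0 0 0 0 0 0.0433 -1"

```text
time: 9.15
eef_pos: [0.6496, -0.0229, 0.0802]
tcp_rot: [0.744, 0.669, 0.0, 0.0]
contact_force: [1.3, 0.4, -3.7]
opening: 0.242
finger_force: 49.7
```

Converted, 14 mm / 600 = 0.0233, 12 mm / 600 = 0.02.

Emit:
send_rows --rows "0 0 0 0 0 0.005 -1; 0 0 0 0 0 0.01 -1; 0 0 0 0 0 0.015 -1; 0 0 0 0 0 0.02 -1; 0 0 0 0 0 0.0233 -1; 0 0 0 0 0 0.0233 -1"

```text
time: 9.9
eef_pos: [0.6496, -0.023, 0.0661]
tcp_rot: [0.744, 0.669, 0.0, 0.0]
contact_force: [2.7, -0.7, -2.6]
opening: 0.242
finger_force: 49.7
```

Converted, 3 mm / 600 = 0.005, 2 mm / 600 = 0.0033.

Emit:
send_rows --rows "0 0 0 0 0 0.0017 -1; 0 0 0 0 0 0.0033 -1; 0 0 0 0 0 0.005 -1; 0 0 0 0 0 0.005 -1"

```text
time: 10.4
eef_pos: [0.6496, -0.023, 0.0633]
tcp_rot: [0.744, 0.669, 0.0, 0.0]
contact_force: [2.6, 0.4, -1.7]
opening: 0.243
finger_force: 49.8
```

Converted, 1.5 mm / 600 = 0.0025, 1 mm / 600 = 0.0017.

Emit:
send_rows --rows "0 0 0 0 0 0.0008 -1; 0 0 0 0 0 0.0017 -1; 0 0 0 0 0 0.0025 -1; 0 0 0 0 0 0.0025 -1"

```text
time: 10.9
eef_pos: [0.6497, -0.023, 0.0631]
tcp_rot: [0.744, 0.669, -0.0, -0.0]
contact_force: [-1.4, 0.9, 5.2]
opening: 0.244
finger_force: 50.8
```

It's on the floor, as predicted. Release and retract.

Emit:
send_rows --rows "0 0 0 0 0 0 0; 0 0 0 0 0 0 0.2; 0 0 0 0 0 0 0.2; 0 0 0 0 0 0 0.2; 0 0 0 0 0 0 0.2"

```text
time: 11.52
eef_pos: [0.6494, -0.023, 0.0617]
tcp_rot: [0.744, 0.669, -0.0, -0.0]
contact_force: [0.1, -0.3, -0.5]
opening: 0.6
finger_force: 0.0
```

Converted, -217 mm / 600 = -0.3617, -200 mm / 600 = -0.3333.

Emit:
send_rows --rows "0 0 0 0 0 -0.0083 0.2; 0 0 0 0 0 -0.05 0.2; 0 0 0 0 0 -0.1333 0.2; 0 0 0 0 0 -0.2333 0.2; 0 0 0 0 0 -0.3333 0.2; 0 0 0 0 0 -0.3617 0.2; 0 0 0 0 0 -0.3617 0.2"

```text
time: 12.4
eef_pos: [0.65, -0.0231, 0.2806]
tcp_rot: [0.744, 0.669, 0.001, 0.001]
contact_force: [-0.4, -0.2, -0.2]
opening: 0.601
finger_force: 0.0
```

```bash
python3 go.py .456 .2555 .28 -27.9; python3 -c "
from h import *;print(ctrl.get_state()['qpos'])"
```

```text
turn [ 0.19 -0.02 21.83] shift [ 256.5 -222.4   -0.2]
[-1.91247217e-01  2.12201957e-01  1.61568209e+00 -2.26312463e-05
  1.31036370e+00 -8.52316961e-02]
```

Run:
```python
from m import *
print(atz(T,D(107,447),.133), atz(T,(198.95,293.78),.122))
S1=snap('side'); T1=snap('top')
for p in (T1,S1):
  for t in ['level','bonnet','handwheel']:
    for r in ctrl.look_for(p,t)[:4]: 
        X=w(p,r['position']); print(t,round(r['p'],2),X)
a=T1['color'][250:330,165:245,::-1]; b=S1['color'][180:250,190:260,::-1]; c=S1['color'][205:280,285:385,::-1];d=T1['color'][180:255,265:365,::-1]
k=cv2.INTER_CUBIC
cv2.imwrite('pics/b.png',np.vstack([np.hstack([cv2.resize(a,(400,300),interpolation=k)[:, :400],cv2.resize(b,(400,300),interpolation=k)]),np.hstack([cv2.resize(c,(400,300),interpolation=k),cv2.resize(d,(400,300),interpolation=k)])]))
```

```text
[0.4554 0.2552 0.133 ] [0.4566 0.2563 0.122 ]
level 0.79 [ 0.6435 -0.0739  0.0634]
level 0.61 [ 0.8518 -0.0273  0.0296]
bonnet 0.69 [0.4574 0.2489 0.0556]
bonnet 0.68 [ 0.6242 -0.0589  0.0379]
handwheel 0.78 [0.4552 0.2527 0.0615]
level 0.87 [ 0.3282 -0.5508  0.026 ]
level 0.79 [ 0.6443 -0.0547  0.0519]
level 0.62 [0.4291 0.2096 0.0374]
level 0.52 [ 0.8481 -0.042   0.0272]
bonnet 0.89 [0.444  0.2448 0.0583]
bonnet 0.43 [ 0.4387 -0.4146  0.0055]
bonnet 0.25 [ 0.6198 -0.0346  0.0328]
handwheel 0.95 [0.4494 0.2425 0.0565]
```

View pics/b.png

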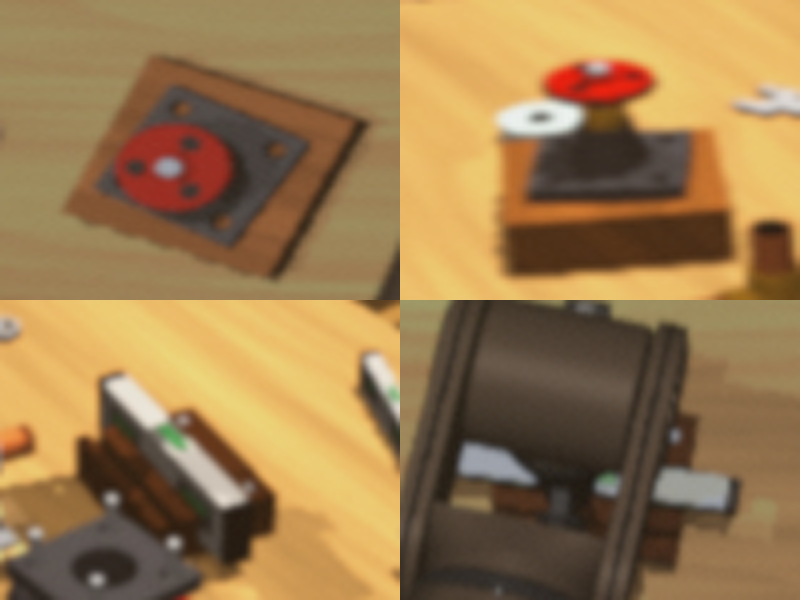

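The level stands in the slot (lower-left panel, (175,460)). The wheel is at about (168,168) in the top view and (600,80) in the side view, still on its block. Now to the bonnet.

Converted, 256.5 mm / 600 = 0.4275, 235 mm / 600 = 0.3917, 21.8 degrees / 120 = 0.1817.

Emit:
send_rows --rows "0 0 0.025 0.0583 -0.05 0 1; 0 0 0.05 0.125 -0.1083 0 1; 0 0 0.0833 0.1917 -0.1667 0 1; 0 0 0.1083 0.2583 -0.225 0 1; 0 0 0.1417 0.325 -0.2833 0 1; 0 0 0.1667 0.3917 -0.34 0 1; 0 0 0.1817 0.4275 -0.3707 0 1; 0 0 0.1817 0.4275 -0.3707 0 1"

```text
time: 13.9
eef_pos: [0.4545, 0.2569, 0.279]
tcp_rot: [0.856, 0.518, 0.0, 0.0]
contact_force: [0.4, -0.9, 0.2]
opening: 0.997
finger_force: 0.0
```

Emit:
send_rows --rows "0 0 0 0 0 0.0333 1; 0 0 0 0 0 0.0667 1; 0 0 0 0 0 0.1 1; 0 0 0 0 0 0.1 1; 0 0 0 0 0 0.1 1"

```text
time: 14.52
eef_pos: [0.4564, 0.2552, 0.2197]
tcp_rot: [0.857, 0.516, 0.001, 0.0]
contact_force: [0.5, 0.3, 0.2]
opening: 1.002
finger_force: 0.0
```

```bash
python3 go.py .456 .2555 .118 -27.9
python3 - <<'E'
from m import *
b=S['color'][170:240,185:270,::-1];c=T['color'][250:325,330:430,::-1]; d=S['color'][215:295,250:350,::-1]
k=cv2.INTER_CUBIC
m=np.zeros((600,800,3),np.uint8); m[:300,:364]=cv2.resize(b,(364,300),interpolation=k); m[:300,400:]=cv2.resize(c,(400,300),interpolation=k);m[300:,:375]=cv2.resize(d,(375,300),interpolation=k)
cv2.imwrite('pics/g.png',m)
E
```

```text
turn [ 0.06 -0.04 -0.02] shift [  0.1  -0.6 101.7]
```

View pics/g.png

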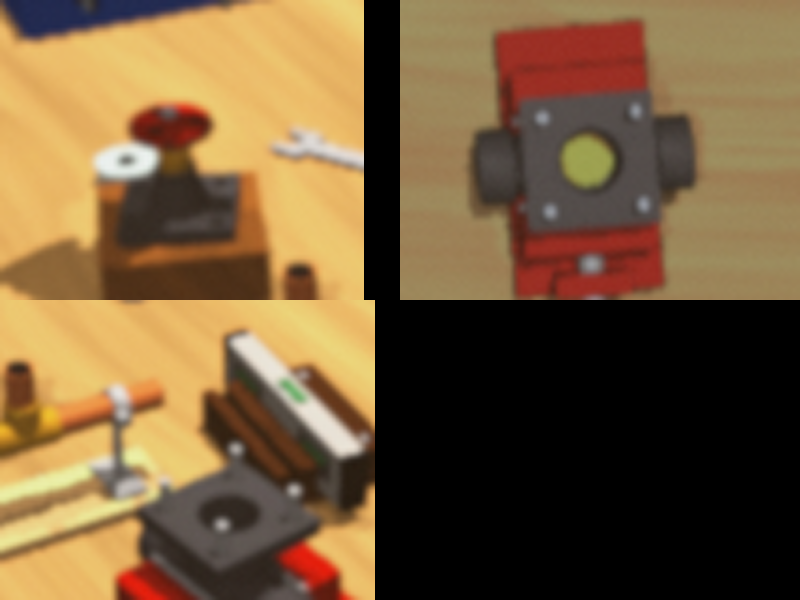

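Top-right panel: studs at (542,117), (636,111), (550,211) and (643,204). Lower-left panel: studs at (236,450), (294,490), (222,524) and (165,487). The level is in the slot. I'll fit the valve pose and descend onto the wheel.

Run:
```python
from m import *
C=lambda x,y:pt(x,y,330,250,400,0,4); F=lambda x,y:pt(x,y,250,215,0,300,3.75)
a=.029;h=.142
o=[(T,C(542,117),(a,a,h)),(T,C(636,111),(a,-a,h)),(T,C(550,211),(-a,a,h)),(T,C(643,204),(-a,-a,h))]
s=[(S,F(236,450),(a,a,h)),(S,F(294,490),(a,-a,h)),(S,F(222,524),(-a,-a,h)),(S,F(165,487),(-a,a,h))]
x=[.48,-.2,.1]
fit(o,x,False);fit(s,x,False);fit(o+s,x+[0]);fit(o+s,x,False)
```

```text
[ 0.4796 -0.1936  0.1001] res px [[0.1, 0.1], [-0.1, -0.1], [-0.1, -0.0], [0.0, 0.0]]
[ 0.4781 -0.1964  0.1201] res px [[-0.2, -0.1], [0.1, 0.2], [0.3, 0.7], [-0.1, -1.1]]
[ 0.4797 -0.1938  0.1079 -0.0022] res px [[0.1, 0.2], [-0.2, -0.2], [0.1, -0.0], [0.1, -0.1], [-0.1, -0.1], [-0.0, 0.3], [0.0, 0.6], [-0.1, -1.2]]
[ 0.4794 -0.1942  0.1052] res px [[0.3, 0.3], [0.1, -0.0], [0.2, 0.1], [0.3, 0.1], [-0.0, -0.7], [-0.0, -0.3], [-0.0, -0.0], [-0.1, -1.9]]
```

Converted, 102 mm / 600 = 0.17, 98 mm / 600 = 0.1633.

Emit:
send_rows --rows "0 0 0 0 0 0.05 1; 0 0 0 0 0 0.1 1; 0 0 0 0 0 0.1333 1; 0 0 0 0 0 0.1533 1; 0 0 0 0 0 0.1633 1; 0 0 0 0 0 0.17 1; 0 0 0 0 0 0.17 1"

```text
time: 15.6
eef_pos: [0.4558, 0.2557, 0.1172]
tcp_rot: [0.857, 0.516, 0.0, 0.0]
contact_force: [0.4, -0.4, 0.1]
opening: 1.003
finger_force: 0.0
```

Emit:
send_rows --rows "0 0 0 0 0 0 0.7; 0 0 0 0 0 0 0.5; 0 0 0 0 0 0 0.3; 0 0 0 0 0 0 0; 0 0 0 0 0 0 -1; 0 0 0 0 0 0 -1; 0 0 0 0 0 0 -1; 0 0 0 0 0 0 -1" --grip_force 80

```text
time: 16.6
eef_pos: [0.4559, 0.2557, 0.1179]
tcp_rot: [0.857, 0.516, 0.0, 0.0]
contact_force: [-2.1, -1.4, 5.6]
opening: 0.674
finger_force: 84.0
```

Converted, -182 mm / 600 = -0.3033, -172 mm / 600 = -0.2867.

Emit:
send_rows --rows "0 0 0 0 0 -0.0083 -1; 0 0 0 0 0 -0.0333 -1; 0 0 0 0 0 -0.075 -1; 0 0 0 0 0 -0.125 -1; 0 0 0 0 0 -0.1833 -1; 0 0 0 0 0 -0.2417 -1; 0 0 0 0 0 -0.2867 -1; 0 0 0 0 0 -0.3033 -1"

```text
time: 17.6
eef_pos: [0.4557, 0.2557, 0.3005]
tcp_rot: [0.857, 0.516, 0.001, 0.0]
contact_force: [-0.0, -0.7, -7.7]
opening: 0.671
finger_force: 87.2
```

```bash
python3 go.py .55 .05 .30 -12  .4795 -.194 .30 6 ; python3 -c "
from h import *;s=ctrl.get_state();print(s['qpos'],s['opening'],s['contact_force'],s['wrist_torque'])"
```

```text
turn [  0.12  -0.1  -15.88] shift [-137.8  179.5    0.6]
turn [  0.   0. -18.] shift [-253.3  -18.2    0. ]
[ 3.17027513e-01 -8.98521904e-02  1.89629938e+00  6.19308232e-05
  1.33246028e+00  8.03551007e-01] 0.6708320615874651 [-0.03910074 -0.72528114 -7.6863443 ] [ 0.00021387 -0.02775737 -0.02783495]
```

Converted, 179.5 mm / 600 = 0.2992, 174 mm / 600 = 0.29, -15.9 degrees / 120 = -0.1325.

Emit:
send_rows --rows "0 0 -0.0083 -0.0133 0.0183 0 -1; 0 0 -0.025 -0.0433 0.0567 0 -1; 0 0 -0.0417 -0.08 0.1033 0 -1; 0 0 -0.0667 -0.12 0.1567 0 -1; 0 0 -0.0917 -0.1633 0.2133 0 -1; 0 0 -0.1083 -0.2 0.26 0 -1; 0 0 -0.1325 -0.2233 0.29 0 -1; 0 0 -0.1325 -0.23 0.2992 0 -1"

```text
time: 18.6
eef_pos: [0.5492, 0.0486, 0.2969]
tcp_rot: [0.778, 0.628, -0.001, -0.001]
contact_force: [-0.1, 0.2, -7.0]
opening: 0.673
finger_force: 87.3
```

Converted, -253 mm / 600 = -0.4217, -240 mm / 600 = -0.4, -18 degrees / 120 = -0.15.

Emit:
send_rows --rows "0 0 -0.0083 -0.025 -0.0017 0 -1; 0 0 -0.0333 -0.075 -0.005 0 -1; 0 0 -0.0583 -0.1417 -0.01 0 -1; 0 0 -0.0833 -0.2083 -0.015 0 -1; 0 0 -0.1083 -0.275 -0.02 0 -1; 0 0 -0.1333 -0.3417 -0.025 0 -1; 0 0 -0.15 -0.4 -0.0283 0 -1; 0 0 -0.15 -0.4217 -0.03 0 -1"

```text
time: 19.6
eef_pos: [0.4787, -0.1946, 0.2979]
tcp_rot: [0.67, 0.743, -0.0, -0.001]
contact_force: [0.5, 0.4, -7.2]
opening: 0.674
finger_force: 87.3
```

Converted, 30 mm / 600 = 0.05, 25 mm / 600 = 0.0417.

Emit:
send_rows --rows "0 0 0 0 0 0.0083 -1; 0 0 0 0 0 0.025 -1; 0 0 0 0 0 0.0417 -1; 0 0 0 0 0 0.05 -1; 0 0 0 0 0 0.05 -1; 0 0 0 0 0 0.05 -1"

```text
time: 20.35
eef_pos: [0.4798, -0.1941, 0.2692]
tcp_rot: [0.669, 0.743, 0.0, 0.0]
contact_force: [0.3, -0.4, -6.6]
opening: 0.672
finger_force: 87.3
```

```bash
python3 go.py .4795 -.194 .226 6
python3 - <<'E'
from m import *
b=S['color'][185:305,255:375,::-1]
cv2.imwrite('pics/v.png',cv2.resize(b,(600,600),interpolation=cv2.INTER_CUBIC))
s=ctrl.get_state();print(s['opening'],s['eef_pos'])
E
```

```text
turn [0.04 0.03 0.03] shift [ 0.2 -0.3 43.2]
0.6741116464442304 [ 0.4798 -0.1942  0.2695]
```

View pics/v.png

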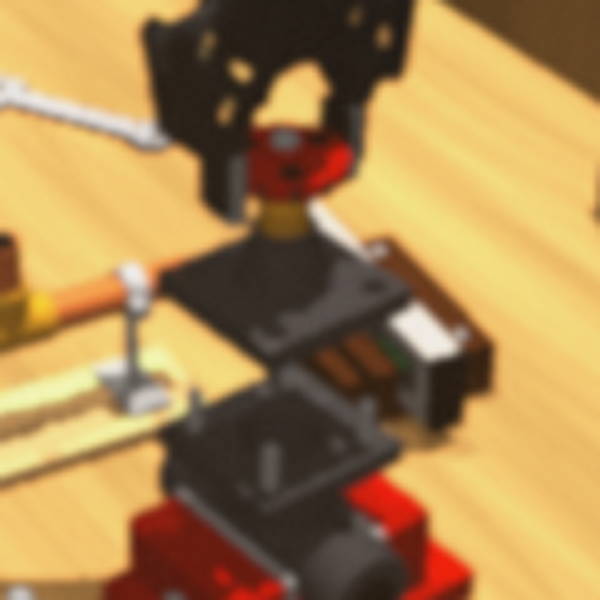

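The bonnet hangs upright, with its flange corners at about (165,282), (412,290) and (270,345), above the studs at (195,395), (367,400) and (270,447). I'll fit its pose.

Run:
```python
from m import *
V=lambda x,y:pt(x,y,255,185,0,0,5)
a=.042
o=[(S,V(163,280),(-a,a,.012)),(S,V(413,291),(a,-a,.012)),(S,V(270,345),(-a,-a,.012)),(S,V(270,359),(-a,-a,0)),(S,V(411,301),(a,-a,0))]
fit(o,[.48,-.19,.1,.197])
fit([(p,u,np.array(X)+[0,0,.1965]) for p,u,X in o],[.48,-.19,.1],False)
h=.142;b=.029
fit([(S,V(195,392),(-b,b,h)),(S,V(367,399),(b,-b,h)),(S,V(270,447),(-b,-b,h))],[.48,-.19,.1],False)
```

```text
[ 0.504  -0.1608  0.0902  0.1712] res px [[0.2, -2.8], [-0.5, -1.3], [0.2, 0.2], [0.2, 1.6], [-0.3, 0.9]]
[ 0.4832 -0.1911  0.1   ] res px [[-1.2, -3.2], [0.3, -1.9], [0.0, 0.2], [-0.0, 1.9], [0.5, 0.5]]
[ 0.4796 -0.1933  0.1221] res px [[-0.2, -0.4], [-0.1, 0.3], [0.4, 0.1]]
```

Run:
```python
from m import *
V=lambda x,y:pt(x,y,255,185,0,0,5)
a=.042
o=[(S,V(163,284),(-a,a,.006)),(S,V(413,296),(a,-a,.006)),(S,V(270,359),(-a,-a,0))]
for z in (.193,.1965): fit([(p,u,np.array(X)+[0,0,z]) for p,u,X in o],[.48,-.19,.1],False)
# predicted silhouette when centred
for X in [(-a,a,.012),(-a,a,0),(a,-a,.012),(a,-a,0),(-a,-a,.012),(-a,-a,0)]:
    c,s=np.cos(.105),np.sin(.105)
    u=proj(S,(.4795+c*X[0]-s*X[1],-.194+s*X[0]+c*X[1],.1965+X[2])); print(X,((u-[255,185]+.5)*5-.5).round())
# wheel ellipse
im=S['color'].astype(int); m=((im[...,0]>90)&(im[...,1]<60)&(im[...,2]<60))[205:230,300:330]
ys,xs=np.nonzero(m); print('red u',xs.min()+300,xs.max()+300,'v',ys.min()+205,ys.max()+205)
print([proj(S,(.4795,-.194,.1965+z)).round(1) for z in (.069,.074,.079,.088)])
```

```text
[ 0.4861 -0.1882  0.0911] res px [[-0.6, -1.6], [0.4, -0.2], [0.1, 2.1]]
[ 0.4833 -0.1925  0.0908] res px [[-0.8, -1.7], [0.6, -0.3], [0.1, 2.2]]
(-0.042, 0.042, 0.012) [153. 269.]
(-0.042, 0.042, 0) [154. 291.]
(0.042, -0.042, 0.012) [412. 287.]
(0.042, -0.042, 0) [411. 309.]
(-0.042, -0.042, 0.012) [267. 352.]
(-0.042, -0.042, 0) [267. 375.]
red u 305 325 v 211 225
[array([311.2, 218.7]), array([311.2, 216.7]), array([311.3, 214.7]), array([311.3, 211.2])]
```

Run:
```python
from m import *
im=S['color']; g=im.sum(2)//3
for u in (306,308,310): print(u,[(v,int(g[v,u])) for v in range(244,268)])
print('leftcorner'); print(g[234:252,282:294])
print('right'); print(g[238:254,328:342])
k=cv2.resize(im[232:268,280:344,::-1],None,fx=12,fy=12,interpolation=cv2.INTER_CUBIC).astype(float)
cv2.imwrite('pics/z.png',np.clip(255*(k/255)**.5,0,255).astype(np.uint8))
```

```text
306 [(244, 45), (245, 44), (246, 45), (247, 45), (248, 45), (249, 46), (250, 53), (251, 62), (252, 68), (253, 70), (254, 62), (255, 50), (256, 51), (257, 83), (258, 131), (259, 162), (260, 157), (261, 121), (262, 89), (263, 73), (264, 60), (265, 52), (266, 47), (267, 44)]
308 [(244, 44), (245, 45), (246, 44), (247, 44), (248, 44), (249, 44), (250, 46), (251, 50), (252, 64), (253, 80), (254, 82), (255, 67), (256, 49), (257, 43), (258, 58), (259, 79), (260, 83), (261, 78), (262, 75), (263, 73), (264, 59), (265, 47), (266, 46), (267, 43)]
310 [(244, 46), (245, 44), (246, 46), (247, 47), (248, 53), (249, 59), (250, 54), (251, 51), (252, 63), (253, 77), (254, 78), (255, 59), (256, 46), (257, 44), (258, 51), (259, 58), (260, 63), (261, 61), (262, 59), (263, 55), (264, 50), (265, 45), (266, 44), (267, 44)]
leftcorner
[[179 179 180 182 184 185 185 185 184 183 183 181]
 [182 180 179 179 181 182 181 180 177 175 172 165]
 [187 183 179 177 174 174 173 166 159 149 135 121]
 [202 189 177 170 165 158 153 139 121 102  84  70]
 [220 200 176 160 146 130 114  96  77  61  49  45]
 [230 211 181 150 117  
[... 891 characters left out ...]
2  52  60  71  78  78  76  72  65  65  65  65  70]
 [ 64  61  62  65  71  74  72  69  64  63  65  63  65  65]
 [ 76  75  73  71  70  64  59  54  62  81  86  75  66  64]
 [ 77  75  70  64  58  51  47  51  86 127 136 109  79  65]
 [ 70  64  56  49  47  47  59  83 131 179 190 160 112  79]
 [ 56  50  45  44  52  76 110 146 183 214 221 202 159 110]
 [ 45  44  44  48  75 126 173 204 222 229 231 226 202 160]
 [ 43  43  44  56  90 151 200 226 232 233 233 231 225 202]
 [ 46  46  47  57  81 129 181 217 231 233 233 233 232 225]
 [ 49  47  46  52  66  90 134 183 217 229 232 233 233 232]
 [ 51  49  47  47  55  66  91 134 183 217 229 232 233 233]
 [ 56  50  48  48  50  56  67  92 134 184 218 231 233 233]]
```

View pics/z.png

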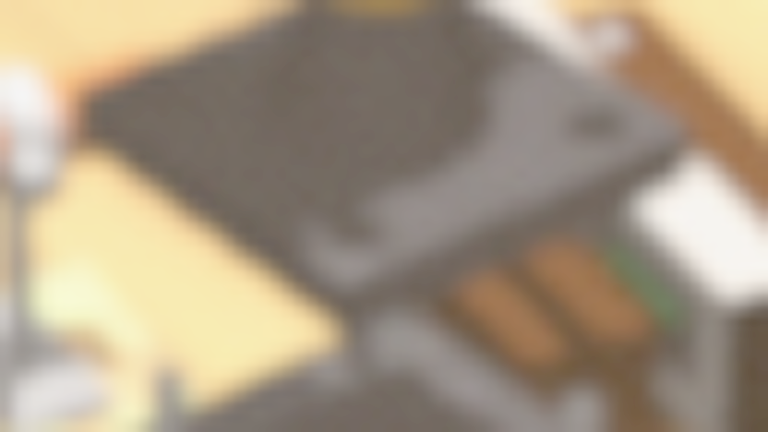

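The zoom puts the flange corners at full pixels (287,239.5), (309,254.8) and (337.5,242.8). If centred they should be at (285.5,238.7), (308.3,255.3) and (337.3,242.3). So the bonnet is centred, square and upright to about 1 px (2–3 mm).

```bash
python3 - <<'E'
from m import *
a=.042;z=.012+.1965
fit([(S,np.array([286.6,239.3]),(-a,a,z)),(S,np.array([309,254.8]),(-a,-a,z)),(S,np.array([337.6,242.7]),(a,-a,z))],[.48,-.19,.1],False)
E
python3 go.py .4795 -.194 .226 6
```

```text
[ 0.4805 -0.1967  0.0995] res px [[-0.4, -0.5], [-0.0, 0.7], [0.4, -0.3]]
turn [0.   0.   0.02] shift [ 0.1 -0.  42.9]
```

Converted, 42 mm / 600 = 0.07, 39 mm / 600 = 0.065.

Emit:
send_rows --rows "0 0 0 0 0 0.0167 -1; 0 0 0 0 0 0.0333 -1; 0 0 0 0 0 0.0467 -1; 0 0 0 0 0 0.0567 -1; 0 0 0 0 0 0.065 -1; 0 0 0 0 0 0.07 -1; 0 0 0 0 0 0.07 -1; 0 0 0 0 0 0.07 -1"

```text
time: 21.85
eef_pos: [0.4797, -0.1942, 0.2272]
tcp_rot: [0.669, 0.743, 0.0, 0.0]
contact_force: [0.4, -0.0, -6.8]
opening: 0.679
finger_force: 87.3
```

Emit:
send_rows --rows "0 0 0 0 0 0 -1; 0 0 0 0 0 0 -1; 0 0 0 0 0 0 -1; 0 0 0 0 0 0 -1"

```text
time: 22.35
eef_pos: [0.4795, -0.1941, 0.2269]
tcp_rot: [0.669, 0.743, 0.0, 0.0]
contact_force: [0.9, -0.6, -9.2]
opening: 0.672
finger_force: 87.3
```

Run:
```python
from m import *
g=S['color'].sum(2)//3; z=.2272-.073
print('near top,bottom pred',[proj(S,(.4795+(-.042*.9945+.042*.105),-.194+(-.042*.105-.042*.9945),z+h)) for h in (.012,0)])
print([(v,int(g[v,308])) for v in range(262,286)])
print([(v,int(g[v,286])) for v in range(248,268)],proj(S,(.4795-.042*.9945-.042*.105,-.194-.042*.105+.042*.9945,z+.012)))
s=ctrl.get_state(); print(s['contact_force'],s['finger_force'],s['opening'],s['eef_pos'],s['time'])
```

```text
near top,bottom pred [array([307.938 , 270.6004]), array([307.9074, 274.8914])]
[(262, 45), (263, 44), (264, 47), (265, 47), (266, 48), (267, 58), (268, 74), (269, 83), (270, 74), (271, 57), (272, 43), (273, 46), (274, 65), (275, 80), (276, 85), (277, 85), (278, 84), (279, 84), (280, 84), (281, 83), (282, 76), (283, 64), (284, 52), (285, 51)]
[(248, 190), (249, 194), (250, 196), (251, 196), (252, 195), (253, 188), (254, 175), (255, 169), (256, 170), (257, 167), (258, 155), (259, 137), (260, 132), (261, 141), (262, 167), (263, 196), (264, 200), (265, 185), (266, 163), (267, 172)] [285.6108 253.6387]
[-0.2591 -0.8273 -6.9115] 87.34462380409241 0.674591946473388 [ 0.4795 -0.1941  0.2268] 22.45
```

```bash
python3 -c "
from plant import ctrl;print(ctrl.sign_off())"
```

```text
the job is handed in; nothing more can be done
None
```

The job is handed in (the sign-off gave no verdict): the spirit level is fully home in the rack's wide slot and let go, and the arm is holding the bonnet upright, about 12 mm above the stud tips, centred and square to within about 3 mm by the cameras.

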